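Tilt two sealed valve housings and scrap the rattlers

TASK

Tilt each of the two sealed grey valve housings lengthwise to feel whether the slug inside slides: in a sound one nothing moves. Lay each sound housing lengthwise down the slope of the metal rack, and lay each rattler, once its slug has slid to one end, level in the black scrap tray, both right way up (as they lie now). Set them down rather than dropping them, and leave the other things on the bench where they are.

Things in the scene. Friction and masses are not known exactly. Their poses are not given: they have to be found in the camera images.
- housing_1_center (a point): centre (half-way up) of one of two look-alike sealed valve housings: closed grey block lying on the bench, 130 mm long (own x), 48 wide (y), 48 high (z); between its two 10 mm bare-metal end flanges the waist is 44 mm wide and high. Centre 24 mm above what it lies on. Hides a slug (slug_1); sound or rattler is drawn afresh for each housing: none, one or both may rattle, whatever the name or place
- housing_2_center (a point): centre (half-way up) of one of two look-alike sealed valve housings: closed grey block lying on the bench, 130 mm long (own x), 48 wide (y), 48 high (z); between its two 10 mm bare-metal end flanges the waist is 44 mm wide and high. Centre 24 mm above what it lies on. Hides a slug (slug_2); sound or rattler is drawn afresh for each housing: none, one or both may rattle, whatever the name or place
- slug_1 (a joint): hidden slug of housing_1: m from mid length along the housing's x; starts at 0. Sound: stays at 0 (2 mm play). Rattler: slides downhill to a stop at +/-0.028 once the long axis tilts over about 20 deg (0.3 s at 35 deg); friction keeps it there when level again. Felt at the wrist: 0.35 kg shifts 28 mm, so the moment of the level housing about a level crosswise axis changes by 0.096 N m
- slug_2 (a joint): hidden slug of housing_2: m from mid length along the housing's x; starts at 0. Sound: stays at 0 (2 mm play). Rattler: slides downhill to a stop at +/-0.028 once the long axis tilts over about 20 deg (0.3 s at 35 deg); friction keeps it there when level again. Felt at the wrist: 0.35 kg shifts 28 mm, so the moment of the level housing about a level crosswise axis changes by 0.096 N m
- housing_1: housing_1 itself, origin at the centre of its underside, axes as told for its centre. About 0.64 kg with the slug (shell 0.22 to 0.34 kg), balanced about the middle. A port boss 6 mm high on top, 48 mm from the middle towards own +x, is all that protrudes; it may lie either way round end for end
- housing_2: housing_2 itself, origin at the centre of its underside, axes as told for its centre. About 0.64 kg with the slug (shell 0.22 to 0.34 kg), balanced about the middle. A port boss 6 mm high on top, 48 mm from the middle towards own +x, is all that protrudes; it may lie either way round end for end
- rack: fixed sloping aluminium rack for the sound housings, 155 by 205 mm, origin on the bench under its middle. Its face rises at 30 degrees towards its own +x (about towards the robot): uphill is (0.866, 0, 0.5) and the face's normal (-0.5, 0, 0.866) in the rack's frame. Face 175 mm long, 200 mm wide (y); lip 16 mm high along the low (-x) end, fences 10 mm high at the sides
- rack_face (a point): middle of the rack's sloping face, on its surface, at (-0.0015, 0, 0.0626) in the rack's frame; axes as the rack's (level, not sloping). A housing lying against the lip has its centre about 20 mm downhill of this point and 24 mm off the face; there is room for two side by side, at y = +45 and -45 mm
- tray: fixed black open scrap tray, 190 mm (x) by 240 mm (y), 28 mm high, walls and floor 4 mm thick; origin on the bench under its middle. Room for two housings laid along its x at y = +50 and -50 mm
- bolt: a round-headed steel bolt lying on the bench, 54 mm long, 19 mm head, lying along its own x, origin under the joint of head and shank; bystander
- spacer: a small aluminium spacer ring lying flat on the bench, 38 mm across, 12 mm high; bystander
- screwdriver: a screwdriver lying on the bench, 190 mm long, origin near its middle; bystander
Not all that is in view belongs to the job. Leave any brown look-alike of the housing_2 alone. Leave any turquoise look-alike of the housing_1 alone.

How it is judged (in metres and radians):
At the end, for the whole second after the job is handed in: housings at rest, right way up: a sound one (slug within 6 mm of the middle) lying on the rack's slope (tilted 0.42 to 0.63 rad, lengthwise within 0.35 rad, within its width), or a rattler with its slug over 12 mm off the middle lying level (0.12 rad) on the tray's floor (((x of housing_1_center in the frame of rack between -0.05 and 0.045 m and y of housing_1_center in the frame of rack between -0.085 and 0.085 m and z of housing_1_center in the frame of rack between 0.06 and 0.115 m and angle between housing_1_center's own z axis and vertical between 0.42 and 0.63 rad and angle between the y axis of housing_1_center and the y axis of rack, either way round below 0.35 rad and value of joint slug_1 between -0.006 and 0.006 m) or (x of housing_1_center in the frame of tray between -0.09 and 0.09 m and y of housing_1_center in the frame of tray between -0.115 and 0.115 m and z of housing_1_center in the frame of tray between 0.018 and 0.038 m and angle between housing_1_center's own z axis and vertical below 0.12 rad and (value of joint slug_1 below -0.012 m or value of joint slug_1 above 0.012 m))) and linear speed of each of housing_1, housing_2 below 0.02 m/s and velocity of joint slug_1 between -0.02 and 0.02 m/s and ((x of housing_2_center in the frame of rack between -0.05 and 0.045 m and y of housing_2_center in the frame of rack between -0.085 and 0.085 m and z of housing_2_center in the frame of rack between 0.06 and 0.115 m and angle between housing_2_center's own z axis and vertical between 0.42 and 0.63 rad and angle between the y axis of housing_2_center and the y axis of rack, either way round below 0.35 rad and value of joint slug_2 between -0.006 and 0.006 m) or (x of housing_2_center in the frame of tray between -0.09 and 0.09 m and y of housing_2_center in the frame of tray between -0.115 and 0.115 m and z of housing_2_center in the frame of tray between 0.018 and 0.038 m and angle between housing_2_center's own z axis and vertical below 0.12 rad and (value of joint slug_2 below -0.012 m or value of joint slug_2 above 0.012 m))) and velocity of joint slug_2 between -0.02 and 0.02 m/s); the robot touches nothing.
It fails at once if housing_1 is dropped (faster than 0.8 m/s with no finger on it) (linear speed of housing_1 above 0.8 m/s and contact force between the fingers and housing_1 below 0.1 N).
It fails at once if housing_2 is dropped (faster than 0.8 m/s with no finger on it) (linear speed of housing_2 above 0.8 m/s and contact force between the fingers and housing_2 below 0.1 N).
It fails at once if a bystander is pushed more than 40 mm (distance of any of bolt, spacer, screwdriver from where it was at the start of the episode above 0.04 m).
It also fails if it takes over 58 s, if anything falls off the work surface, if the arm or the gripper's body presses on something with over 40 N, if the wrist force passes 120 N, or if a joint passes its speed limit or range.

ROBOT

A 6-joint arm with a two-finger parallel gripper is mounted at the origin on the work surface. World frame = base frame: x ahead of the robot, y to its left, z up, the work surface at z = 0. Lengths are in m, angles in degrees, forces in N, time in s.
With the tool pointing down it reaches from about 0.25 to 0.725 m from the base axis. Payload 9.7 kg.
Tool frame: the origin (TCP) lies between the finger pads; the fingertips stand 19 mm ahead of it and the grasp point (between the pads) is the TCP; z points along the fingers, y is the line along which they close (so a half turn about z gives the same grasp; the last joint's range is limited). The gripper opens to 85 mm and grips with 20 to 120 N. Pads are 22 mm wide; open, the fingers measure 114 mm over their backs; the gripper's body (76 mm by 85 mm) begins 54 mm behind the grasp point. The pads swing forward as they close: fully open they stand 13 mm farther back than shut.
Start: joints at [0, 4.979, 10.078, 95.1, 0, 90], TCP at [0.55, -0, 0.25] pointing down, gripper open.
Joint ranges: [-179.16, 179.16], [-48.56, 103.87], [-65.8, 70.77], [-126.05, 130.52], [-82.76, 87.17], [-180, 180]. Speed limits (degrees/s): [127.2, 127.2, 147.25, 180, 180, 180].

INTERFACE

Orientations are given as [roll, pitch, yaw] about the fixed x, y, z axes, in that order (R = Rz(yaw) Ry(pitch) Rx(roll)).
In Python, from workcell import telemetry, camera, calibration, workorder gives the robot as it stands.
- The arm moves only by the tool play_rows, never from a script. Its argument "increments" is a list of rows, each a list of 3 entries, a list of its own where there are three numbers: the shift along the tool's x, y, z in mm, then the turn, a rotation vector about the tool's x, y, z in degrees, then the closure, from 0 (fully open) to 1 (shut). In form: [[[x, y, z], [ax, ay, az], jaw], ...]. A call has 1 to 20 rows; each row is the pose to reach, as a shift and turn from the pose commanded when the call began, along the tool's axes at that moment; what a row does not reach only later rows make up. A row lasts 1/10 s, in which the tool goes at most 50 mm and 8.59 degrees, less where a joint would pass 70% of its speed; a pose out of reach is approached as far as the arm can. A call with a gripper value outside its range is refused whole. The fingers move at their own pace and stop on an object; "grip_force" is the grip in N (left out, the last holds). Time passes only in rows, so rows that repeat a pose let the fingers close. It gives the time, the measured TCP pose, the force, the opening and the grip force at its end, in the units of the state.
- telemetry.get_obs(): the state, without advancing time (a new reading comes with each control period).
- camera(name): name is "scene" or "side" or "wrist"; returns (picture, depth): 384x512x3 uint8, red, green, blue; 384x512 float32, m along the optical axis (not along the pixel's ray), 0 where there is no reading.
- calibration(name): a dict with "vertical_fov" (degrees; the focal length in pixels is half the picture's height over the tangent of half this angle, whatever the lens; pixels are square), "cx", "cy" (the principal point, pixels), "k1" (the pictures are not rectified: a ray, as slopes to the right and down, at radius r is drawn at 1 + k1 r^2 times it, then the intrinsics apply), "rvec" (rotation vector, rad) and "tvec" (3), from world to camera coordinates, as OpenCV has them; the wrist camera has in their place "hand_eye" (4x4, takes a point from camera to tool coordinates, whose origin is the TCP and whose axes are the flange's). Camera axes: x right, y down, z forward; pixel columns grow to the right and rows downward; lengths in m; the calibration is good to about 2 mm. A picture is of the moment at which its call begins: read the wrist's pose just before it. calibration takes no time and is no camera call.
- workorder.job_done(): hands the job in; it is judged then, once.
The state is a dict: "time": time; "q": joint angles; "qd": joint speeds; "joint_efforts": joint torques, N m; "ee_pos": TCP position; "tcp_rot": TCP orientation; "wrist_force": force on the tool from outside, world axes, zero at the start; "torque": the same for the moment, N m; "opening": finger opening in m; "grasp_force": force on a finger pad.
Only numpy, scipy, OpenCV 4.12 (cv2) and the standard library are available. Lean on these libraries where they do the work, as an engineer would, in place of code of your own. Each camera call takes 0.05 s, during which the arm holds its last target. There are 200 camera calls.

## Working session

There is one attempt and no reset: what is moved stays moved. The work goes in short steps, Python scripts to look and compute and a tool call to move; the robot and the scene stay as the last step left them, time stands still between calls to the robot, and variables do not carry over. Pictures are saved under pics/ and viewed, at most 10 in all, crops included, and the job is handed in when it is done.

Besides the shell and the picture viewer there is one more tool, called after ">>>" by a JSON object that holds its "api" and its "payload". play_rows: Moves the arm, as the interface text tells. Its arguments: {"type":"object","properties":{"increments":{"type":"array"},"grip_force":{"type":"number"}},"required":["increments"]}

```bash
mkdir -p pics; ls
cat > h.py <<'E'
import numpy as np,cv2
from workcell import telemetry,camera,calibration,workorder
from scipy.spatial.transform import Rotation as R
def K(c):
    f=192/np.tan(np.radians(c["vertical_fov"])/2); return f
def pose(o=None):
    o=o or telemetry.get_obs(); return R.from_euler('xyz',o["tcp_rot"],degrees=True).as_matrix(),np.array(o["ee_pos"])
def grab(name):
    Rt,p=pose(); im,d=camera(name); c=calibration(name)
    if name=="wrist":
        H=np.array(c["hand_eye"]); Rc=Rt@H[:3,:3]; t=Rt@H[:3,3]+p
    else:
        Rw=R.from_rotvec(np.ravel(c["rvec"])).as_matrix(); Rc=Rw.T; t=-Rw.T@np.ravel(c["tvec"])
    return im,d,(c,Rc,t)
def ray(cam,uv):
    c,Rc,t=cam; f=K(c); k=np.array([[f,0,c["cx"]],[0,f,c["cy"]],[0,0,1]],float)
    n=cv2.undistortPoints(np.float64(uv).reshape(-1,1,2),k,np.array([c["k1"],0,0,0,0.])).reshape(-1,2)
    return np.c_[n,np.ones(len(n))]@Rc.T
def onplane(cam,uv,z):
    r=ray(cam,uv); return cam[2]+r*((z-cam[2][2])/r[:,2])[:,None]
def cloud(cam,d):
    v,u=np.mgrid[:384,:512]; uv=np.c_[u.ravel(),v.ravel()]
    return (cam[2]+ray(cam,uv)*d.reshape(-1,1)).reshape(384,512,3)
def save(im,n): cv2.imwrite("pics/"+n,cv2.cvtColor(im,cv2.COLOR_RGB2BGR))
E
python3 - <<'E'
from h import *
o=telemetry.get_obs(); print(o)
a,d,c=grab("scene"); b,d2,c2=grab("side")
save(a,"scene.png"); save(b,"side.png")
np.savez("s0.npz",a=a,d=d,b=b,d2=d2)
print(c,c2)
E
```

```text
pics
{'time': 0.0, 'q': array([ 4.15661384e-05,  5.01015130e+00,  1.00339268e+01,  9.50988187e+01,
       -1.26226338e-03,  8.99999840e+01]), 'qd': array([-0.06364969, -0.10284606, -0.04625595, -0.0173999 , -0.01225053,
       -0.02920348]), 'joint_efforts': array([ 7.68234549e-04, -5.20392072e+01,  4.64802504e+01,  1.63646933e-02,
        2.23589603e-05, -6.77332673e-05]), 'ee_pos': array([ 5.49796640e-01, -5.46129468e-06,  2.49587428e-01]), 'tcp_rot': array([-1.79924957e+02,  1.26224138e-03,  9.00000592e+01]), 'wrist_force': array([-0.00894999, -0.23011256,  0.10051384]), 'torque': array([-0.01948184, -0.02647263,  0.05572611]), 'grasp_force': 0.0, 'opening': 0.0851835582509511}
({'vertical_fov': 49.13936602803004, 'cx': 254.71176538957835, 'cy': 186.1525715844228, 'k1': 0.017474975611294342, 'rvec': array([ 2.24202812,  0.54507799, -0.26399075]), 'tvec': array([-0.44755899, -0.08626862,  1.2550453 ])}, array([[ 0.88555573,  0.29824768, -0.35614516],
       [ 0.4643458 , -0.59010312,  0.66042508],
       [-0.01319212, -0.75021772, -0.66105925]]), array([ 0.86904615, -0.67194864,  0.75903481])) ({'vertical_fov': 51.5917632639206, 'cx': 256.42818609355373, 'cy': 183.3069073957069, 'k1': -0.07136336680766868, 'rvec': array([ 2.12855152, -0.78473337,  0.38943343]), 'tvec': array([-0.38686687,  0.27202431,  0.79488078])}, array([[ 0.75844103, -0.39977662,  0.51472891],
       [-0.6517032 , -0.47377857,  0.5922979 ],
       [ 0.00708067, -0.78467351, -0.61986881]]), array([-0.00698345, -0.59404931,  0.70891135]))
```

View pics/scene.png

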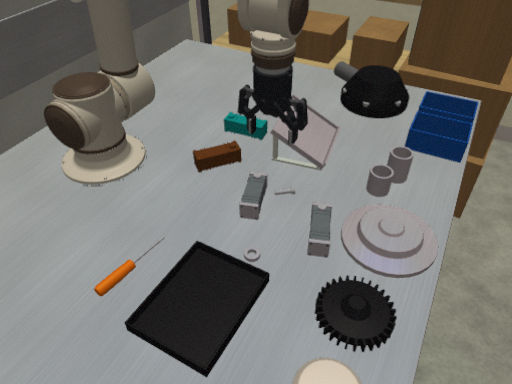

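View pics/side.png

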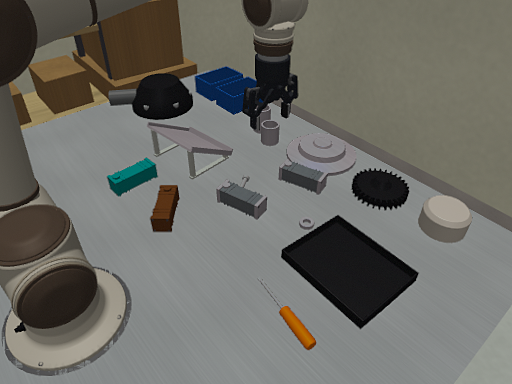

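The scene view shows the grey blocks at (254,195) and (320,230), which fit the description. The look-alikes are the brown block at (217,156), the turquoise one at (245,126) and the grey cups at (380,180) and (400,165); I'll leave those. The rack is at (308,140) and the tray at (203,305). Next I'll measure from depth and make one crop.

Run:
```python
from h import *
s=np.load("s0.npz")
def cam(name):
    c=calibration(name); Rw=R.from_rotvec(np.ravel(c["rvec"])).as_matrix(); return (c,Rw.T,-Rw.T@np.ravel(c["tvec"]))
A=cam("scene");B=cam("side")
PA=cloud(A,s["d"]);PB=cloud(B,s["d2"])
for nm,P,im,boxes in (("scene",PA,s["a"],dict(h1=(232,165,276,222),h2=(300,198,340,260),rack=(268,95,345,170),tray=(125,235,275,370),bolt=(272,182,300,200),spacer=(240,242,264,266))),("side",PB,s["b"],dict(h1=(210,178,272,220),h2=(272,155,332,195),rack=(145,118,235,180),tray=(275,210,420,325)))):
  for k,(u0,v0,u1,v1) in boxes.items():
    p=P[v0:v1,u0:u1].reshape(-1,3); dd=(s["d"] if nm=="scene" else s["d2"])[v0:v1,u0:u1].ravel()
    p=p[dd>0]
    lo,hi=dict(h=(.038,.06),r=(.025,.3),t=(.02,.035),b=(.006,.03),s=(.007,.03))[k[0]]
    p=p[(p[:,2]>lo)&(p[:,2]<hi)]
    r=cv2.minAreaRect((p[:,:2]*1000).astype(np.float32))
    print(nm,k,len(p),"zmed",np.median(p[:,2]).round(4),p[:,2].max().round(4),np.round(r[0],1),np.round(r[1],1),round(r[2],1),np.round(cv2.boxPoints(r)).tolist())
    if k[0]=='h':
        q=p[p[:,2]>.0505]; print("  boss",len(q),q.mean(0) if len(q) else '')
    if k=='rack':
        best=p
        for i in range(10):
            m=best.mean(0);n=np.linalg.svd(best-m)[2][2]; e=(p-m)@n; best=p[abs(e)<(.02 if i<4 else .004)]
        n*=np.sign(n[2]); print("  plane n",n.round(3),np.degrees(np.arccos(n[2])),"m",m.round(4),"upyaw",np.degrees(np.arctan2(-n[1],-n[0])),len(best))
        r=cv2.minAreaRect((best[:,:2]*1000).astype(np.float32));print(r,best[:,2].min(),best[:,2].max())
crop=s["a"][165:265,215:345]; save(cv2.resize(crop,None,fx=6,fy=6,interpolation=cv2.INTER_CUBIC)[:600,:780],"crop.png")
```

```text
scene h1 664 zmed 0.0454 0.0539 [485.7  31.4] [ 47.  135.9] 16.6 [[444.0, 90.0], [483.0, -40.0], [528.0, -27.0], [489.0, 103.0]]
  boss 22 [0.47379954 0.07143342 0.05180345]
scene h2 834 zmed 0.0457 0.0534 [680.7  -4.8] [ 47.3 131.4] 17.8 [[638.0, 51.0], [678.0, -75.0], [723.0, -60.0], [683.0, 65.0]]
  boss 28 [0.6667122  0.0373918  0.05178479]
scene rack 2188 zmed 0.0556 0.3 [518.8 293.8] [163.5 647. ] 7.3 [[397.0, 604.0], [479.0, -37.0], [641.0, -17.0], [559.0, 625.0]]
  plane n [-0.019  0.542  0.84 ] 32.82956257916005 m [0.5289 0.2354 0.0982] upyaw -87.95488577122086 180
((523.70947265625, 167.23190307617188), (154.05348205566406, 369.7204284667969), 1.8907777070999146) 0.025588499143851307 0.26311974797079063
scene tray 1302 zmed 0.0263 0.0321 [ 481.  -288.9] [241.1 295.8] 88.0 [[329.0, -404.0], [625.0, -415.0], [633.0, -174.0], [338.0, -163.0]]
scene bolt 94 zmed 0.0116 0.0192 [543.6  94.8] [52.9 19. ] 26.3 [[516.0, 92.0], [524.0, 75.0], [572.0, 98.0], [563.0, 115.0]]
scene spacer 171 zmed 0.0119 0.0289 [ 570.7 -146.2] [36.  66.8] 16.7 [[544.0, -119.0], [563.0, -183.0], [598.0, 
[... 178 characters left out ...]
04764032 0.05234257]
side h2 633 zmed 0.0478 0.0566 [725.  14.] [148.4 134.1] 17.8 [[634.0, 55.0], [675.0, -73.0], [816.0, -27.0], [775.0, 101.0]]
  boss 70 [0.67414034 0.01281932 0.05236508]
side rack 1675 zmed 0.0608 0.1188 [469.1 310.5] [263.7 212.8] 8.5 [[323.0, 396.0], [354.0, 186.0], [615.0, 225.0], [584.0, 435.0]]
  plane n [0.485 0.056 0.873] 29.229047672925233 m [0.5032 0.3173 0.0711] upyaw -173.41646530610865 906
((510.303955078125, 316.064453125), (159.9451904296875, 211.7670135498047), 7.5767621994018555) 0.025062571649899446 0.11137222839375882
side tray 1474 zmed 0.027 0.0332 [ 477.2 -286.7] [241.5 302.7] 87.7 [[321.0, -401.0], [623.0, -414.0], [633.0, -172.0], [331.0, -160.0]]
```

View pics/crop.png

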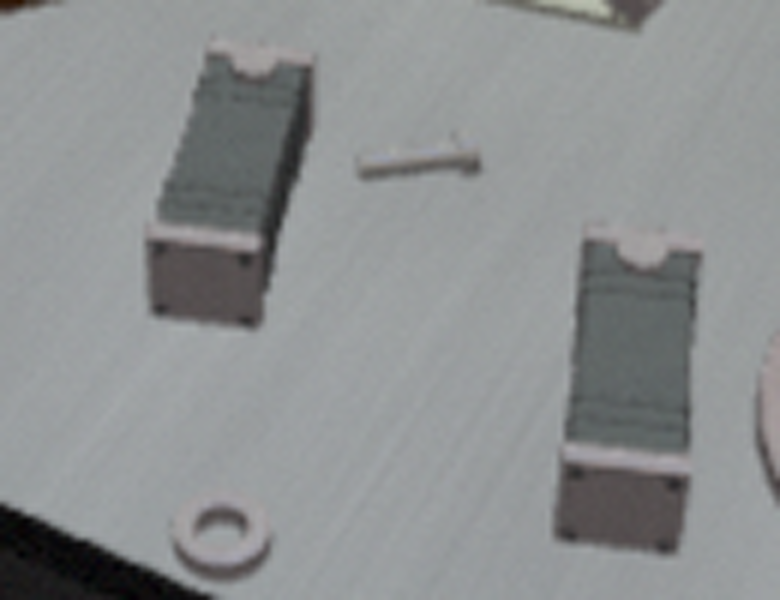

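The crop shows two genuine grey housings, each with a boss at its far (+y) end. I'll measure the tray next, then work out the first reach.

```bash
cat >> h.py <<'E'
def tgt(x,y,z,yaw,ty=0):  # tool down, tool x at yaw, then turned ty about tool y
    return np.array([x,y,z]),(R.from_euler('xyz',[180,0,yaw],degrees=True)*R.from_rotvec([0,ty,0],degrees=True)).as_matrix()
def step(seq,start=None):
    Rt,p=start or pose()
    for P,M in seq:
        print("shift",np.round(Rt.T@(P-p)*1000,1).tolist(),"turn",np.round(R.from_matrix(Rt.T@M).as_rotvec(degrees=True),1).tolist())
E
python3 - <<'E'
from h import *
s=np.load("s0.npz")
for nm,im,(u0,v0,u1,v1) in (("scene",s["a"],(120,235,280,372)),("side",s["b"],(272,205,425,330))):
    c=calibration(nm); Rw=R.from_rotvec(np.ravel(c["rvec"])).as_matrix(); cam=(c,Rw.T,-Rw.T@np.ravel(c["tvec"]))
    m=np.zeros(im.shape[:2],np.uint8); m[v0:v1,u0:u1]=(im[v0:v1,u0:u1].max(2)<60)*255
    ct=max(cv2.findContours(m,0,2)[0],key=cv2.contourArea); h=cv2.approxPolyDP(cv2.convexHull(ct),6,True)
    p=onplane(cam,h.reshape(-1,2),.028)[:,:2]*1000; print(h.reshape(-1,2).tolist(),p.round().tolist())
    r=cv2.minAreaRect(p.astype(np.float32)); print(r)
st=tgt(.55,0,.25,90); st=(st[1],st[0])
print("A");step([tgt(.4855,.032,.12,106.5,-15),tgt(.4855,.032,.029,106.5,-15)],st)
E
```

```text
[[197, 241], [268, 273], [209, 371], [125, 323]] [[445.0, -170.0], [630.0, -177.0], [631.0, -412.0], [437.0, -407.0]]
((537.305908203125, -291.218017578125), (237.3058319091797, 194.14366149902344), 88.58187103271484)
[[337, 215], [417, 272], [360, 328], [281, 256]] [[630.0, -173.0], [623.0, -408.0], [419.0, -411.0], [429.0, -179.0]]
((524.2191162109375, -291.550048828125), (244.0270538330078, 204.2058563232422), 88.35240936279297)
A
shift [32.0, -64.5, 130.0] turn [-2.2, -14.9, -16.4]
shift [32.0, -64.5, 221.0] turn [-2.2, -14.9, -16.4]
```

>>> {"api": "play_rows", "payload": {"increments": [[[16,-32,50],[-1,-7.5,-8],0.12],[[32,-64.5,100],[-2.2,-14.9,-16.4],0.12],[[32,-64.5,130],[-2.2,-14.9,-16.4],0.12],[[32,-64.5,150],[-2.2,-14.9,-16.4],0.12],[[32,-64.5,150],[-2.2,-14.9,-16.4],0.12],[[32,-64.5,150],[-2.2,-14.9,-16.4],0.12]], "grip_force": 70}}

```text
time: 0.7
ee_pos: [0.4859, 0.032, 0.1012]
tcp_rot: [179.9, 15.0, 106.5]
wrist_force: [0.8, 1.2, 0.6]
opening: 0.0752
grasp_force: 0.0
```

Run:
```python
from h import *
o=telemetry.get_obs();print(o["time"],o["ee_pos"],o["tcp_rot"],o["q"].round(1),o["opening"],o["torque"],o["wrist_force"])
a,d,c=grab("wrist");P=cloud(c,d);save(a,"w1.png")
m=(d>0)&(P[...,2]>.038)&(P[...,2]<.06)&(np.hypot(P[...,0]-.4855,P[...,1]-.032)<.085)
p=P[m];r=cv2.minAreaRect((p[:,:2]*1000).astype(np.float32));print(len(p),r)
step([tgt(.4855,.032,.029,106.5,-15)])
```

```text
0.7 [0.48587541 0.0319933  0.10119408] [179.92615271  15.00747172 106.46294655] [ 11.9  -5.7 -18.   76.3 -15.   85.2] 0.07517797842659947 [ 0.16855024  0.02313745 -0.00965998] [0.75210474 1.18013672 0.61191312]
14158 ((485.88055419921875, 34.84804916381836), (48.27717971801758, 130.94570922851562), 16.509122848510742)
shift [19.3, -1.2, 70.4] turn [0.1, 0.0, -0.1]
```

View pics/w1.png

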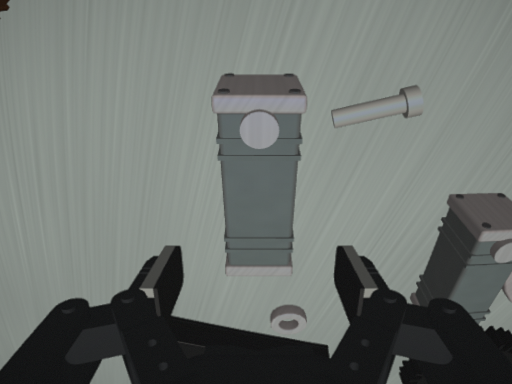

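The wrist view shows the housing centred between the fingers from (225,75) to (293,275). The bolt at (380,105) is clear. I'll descend and grip.

>>> {"api": "play_rows", "payload": {"increments": [[[8,0,25],[0,0,0],0.12],[[16,-1,50],[0,0,0],0.12],[[20.5,-1,68],[0,0,0],0.12],[[20.5,-1,70],[0,0,0],0.12],[[20.5,-1,70],[0,0,0],0.4],[[20.5,-1,70],[0,0,0],0.8],[[20.5,-1,70],[0,0,0],0.9],[[20.5,-1,70],[0,0,0],0.9],[[20.5,-1,70],[0,0,0],0.9]], "grip_force": 80}}

```text
time: 1.65
ee_pos: [0.4856, 0.0335, 0.0296]
tcp_rot: [179.7, 15.1, 106.4]
wrist_force: [0.3, 0.4, 7.3]
opening: 0.0428
grasp_force: 82.0
```

Run:
```python
from h import *
o=telemetry.get_obs();print(o["time"],o["ee_pos"],o["tcp_rot"],o["opening"],o["torque"],o["wrist_force"],o["grasp_force"])
step([tgt(.48,.033,.2,106.5,-15),tgt(.48,.033,.2,106.5,18),tgt(.48,.033,.2,106.5,-48)])
```

```text
1.65 [0.48558726 0.03346509 0.02956871] [179.74336372  15.05769192 106.42234688] 0.04283760211933023 [-0.1459039   0.16480643 -0.12156592] [0.33716883 0.40913288 7.28810982] 81.9537341594696
shift [-43.2, -4.8, -164.9] turn [0.2, 0.1, -0.1]
shift [-43.2, -4.8, -164.9] turn [0.3, 33.1, -0.0]
shift [-43.2, -4.8, -164.9] turn [0.2, -32.9, -0.1]
```

>>> {"api": "play_rows", "payload": {"increments": [[[-5,0,-20],[0,0,0],0.9],[[-15,-1,-55],[0,0,0],0.9],[[-25,-2,-95],[0,0,0],0.9],[[-35,-4,-135],[0,0,0],0.9],[[-43,-5,-165],[0,0,0],0.9],[[-43,-5,-165],[0,0,0],0.9],[[-43,-5,-165],[0,0,0],0.9],[[-43,-5,-165],[0,0,0],0.9],[[-43,-5,-165],[0,0,0],0.9],[[-43,-5,-165],[0,0,0],0.9]]}}

```text
time: 2.65
ee_pos: [0.4784, 0.0329, 0.1965]
tcp_rot: [-179.9, 15.0, 106.5]
wrist_force: [-0.5, -0.6, -6.1]
opening: 0.0433
grasp_force: 84.0
```

```bash
cat >> h.py <<'E'
def feel(n=8):
    T=[];F=[]
    for i in range(n):
        camera("wrist"); o=telemetry.get_obs(); T.append(o["torque"]);F.append(o["wrist_force"])
    T=np.array(T); Rt,p=pose(o); u=Rt[:,1]
    print(round(o["time"],2),p.round(4),np.round(o["tcp_rot"],2),"op",o["opening"],"T.y %.4f +- %.4f"%((T@u).mean(),(T@u).std()),"F",np.mean(F,0).round(2))
E
python3 -c "
from h import *
feel()"
```

```text
3.05 [0.4789 0.033  0.1979] [179.96  15.01 106.49] op 0.04297290929806414 T.y 0.5475 +- 0.0338 F [ 0.11  0.17 -6.65]
```

>>> {"api": "play_rows", "payload": {"increments": [[[0,0,0],[0,6,0],0.9],[[0,0,0],[0,13,0],0.9],[[0,0,0],[0,20,0],0.9],[[0,0,0],[0,27,0],0.9],[[0,0,0],[0,33,0],0.9],[[0,0,0],[0,33,0],0.9],[[0,0,0],[0,33,0],0.9],[[0,0,0],[0,33,0],0.9],[[0,0,0],[0,33,0],0.9],[[0,0,0],[0,33,0],0.9],[[0,0,0],[0,33,0],0.9],[[0,0,0],[0,27,0],0.9],[[0,0,0],[0,20,0],0.9],[[0,0,0],[0,13,0],0.9],[[0,0,0],[0,6,0],0.9],[[0,0,0],[0,0,0],0.9],[[0,0,0],[0,0,0],0.9],[[0,0,0],[0,0,0],0.9],[[0,0,0],[0,0,0],0.9]]}}

```text
time: 4.95
ee_pos: [0.4789, 0.0329, 0.1979]
tcp_rot: [180.0, 14.9, 106.5]
wrist_force: [-0.4, -0.0, -6.3]
opening: 0.0433
grasp_force: 85.0
```

```bash
python3 -c "
from h import *
feel()"
```

```text
5.35 [0.4789 0.0328 0.1979] [179.96  14.99 106.46] op 0.043023738872390554 T.y 0.6418 +- 0.0102 F [ 0.15 -0.33 -6.51]
```

>>> {"api": "play_rows", "payload": {"increments": [[[0,0,0],[0,-6,0],0.9],[[0,0,0],[0,-13,0],0.9],[[0,0,0],[0,-20,0],0.9],[[0,0,0],[0,-27,0],0.9],[[0,0,0],[0,-33,0],0.9],[[0,0,0],[0,-33,0],0.9],[[0,0,0],[0,-33,0],0.9],[[0,0,0],[0,-33,0],0.9],[[0,0,0],[0,-33,0],0.9],[[0,0,0],[0,-33,0],0.9],[[0,0,0],[0,-33,0],0.9],[[0,0,0],[0,-27,0],0.9],[[0,0,0],[0,-20,0],0.9],[[0,0,0],[0,-13,0],0.9],[[0,0,0],[0,-6,0],0.9],[[0,0,0],[0,0,0],0.9],[[0,0,0],[0,0,0],0.9],[[0,0,0],[0,0,0],0.9],[[0,0,0],[0,0,0],0.9]]}}

```text
time: 7.25
ee_pos: [0.4786, 0.0331, 0.1974]
tcp_rot: [-180.0, 15.1, 106.5]
wrist_force: [0.4, 0.0, -7.0]
opening: 0.043
grasp_force: 85.0
```

```bash
python3 -c "
from h import *
feel()"
```

```text
7.65 [0.4788 0.0333 0.1978] [179.97  15.02 106.52] op 0.04283973229338328 T.y 0.4909 +- 0.0438 F [-0.12  0.1  -6.9 ]
```

```bash
python3 -c "
from h import *
feel(20)
im,d,c=grab('side');save(im,'side2.png')
step([tgt(.533,-.245,.2,88.5+90,-15),tgt(.533,-.245,.2,-1.5,-15)])
"
```

```text
8.65 [0.4789 0.033  0.1978] [179.96  15.01 106.49] op 0.042744904086428996 T.y 0.4835 +- 0.0328 F [ 0.08 -0.19 -6.77]
shift [-272.9, -27.1, 71.0] turn [-18.6, 0.0, -69.6]
shift [-272.9, -27.1, 71.0] turn [28.0, -0.0, 104.3]
```

The span is somewhat below 0.19, so I'll repeat one tilt to be sure.

>>> {"api": "play_rows", "payload": {"increments": [[[0,0,0],[0,6,0],0.9],[[0,0,0],[0,13,0],0.9],[[0,0,0],[0,20,0],0.9],[[0,0,0],[0,27,0],0.9],[[0,0,0],[0,35,0],0.9],[[0,0,0],[0,35,0],0.9],[[0,0,0],[0,35,0],0.9],[[0,0,0],[0,35,0],0.9],[[0,0,0],[0,35,0],0.9],[[0,0,0],[0,35,0],0.9],[[0,0,0],[0,35,0],0.9],[[0,0,0],[0,27,0],0.9],[[0,0,0],[0,20,0],0.9],[[0,0,0],[0,13,0],0.9],[[0,0,0],[0,6,0],0.9],[[0,0,0],[0,0,0],0.9],[[0,0,0],[0,0,0],0.9],[[0,0,0],[0,0,0],0.9],[[0,0,0],[0,0,0],0.9]]}}

```text
time: 10.6
ee_pos: [0.4789, 0.0329, 0.1979]
tcp_rot: [180.0, 14.9, 106.5]
wrist_force: [0.2, 0.5, -6.3]
opening: 0.0431
grasp_force: 86.9
```

```bash
python3 -c "
from h import *
feel(20)
step([tgt(.50,-.1,.2,88.5+54,-15),tgt(.533,-.245,.2,88.5+90,-15),tgt(.533,-.245,.05,88.5+90,-15)])
"
```

```text
11.6 [0.4789 0.0331 0.1979] [179.96  15.01 106.49] op 0.04279380002257788 T.y 0.6619 +- 0.0319 F [-0.27 -0.24 -6.84]
shift [-129.6, -17.5, 32.5] turn [-9.3, 0.0, -34.8]
shift [-272.9, -27.1, 71.0] turn [-18.6, 0.0, -69.6]
shift [-234.1, -27.2, 215.8] turn [-18.6, 0.0, -69.6]
```

A is confirmed as a rattler: its moment swung 0.16 to 0.18 N m between end stops. It goes in the tray.

>>> {"api": "play_rows", "payload": {"increments": [[[-25,-3,6],[-1.7,0,-6.3],0.9],[[-50,-6,13],[-3.4,0,-12.6],0.9],[[-75,-10,19],[-5.1,0,-19],0.9],[[-100,-13,25],[-6.8,0,-25.3],0.9],[[-125,-16,32],[-8.5,0,-31.6],0.9],[[-150,-18,38],[-10.1,0,-38],0.9],[[-175,-20,45],[-11.8,0,-44.3],0.9],[[-200,-22,51],[-13.5,0,-50.6],0.9],[[-225,-24,58],[-15.2,0,-57],0.9],[[-250,-26,64],[-16.9,0,-63.3],0.9],[[-273,-27,71],[-18.6,0,-69.6],0.9],[[-267,-27,100],[-18.6,0,-69.6],0.9],[[-257,-27,135],[-18.6,0,-69.6],0.9],[[-247,-27,171],[-18.6,0,-69.6],0.9],[[-247,-27,171],[-18.6,0,-69.6],0.9],[[-247,-27,171],[-18.6,0,-69.6],0.9],[[-247,-27,171],[-18.6,0,-69.6],0.9]]}}

```text
time: 13.3
ee_pos: [0.5346, -0.2464, 0.0996]
tcp_rot: [-179.9, 15.2, 178.6]
wrist_force: [0.4, -0.1, -6.5]
opening: 0.0428
grasp_force: 86.5
```

```bash
python3 -c "
from h import *
o=telemetry.get_obs();print(o['time'],o['ee_pos'],o['tcp_rot'],o['q'].round(1),o['wrist_force'])
im,d,c=grab('scene');save(im,'sc2.png')
step([tgt(.533,-.245,.042,178.5,-15),tgt(.533,-.245,.032,178.5,-15),tgt(.533,-.245,.12,178.5,-15)])
"
```

```text
13.3 [ 0.53462087 -0.24642181  0.09959744] [-179.85757644   15.1993619   178.58822067] [-27.7  -3.1 -16.3  63.1   6.5 -25.5] [ 0.36209005 -0.1104006  -6.4799034 ]
shift [16.8, 1.5, 55.2] turn [-0.1, 0.2, 0.1]
shift [19.4, 1.6, 64.9] turn [-0.1, 0.2, 0.1]
shift [-3.7, 1.3, -20.0] turn [-0.1, 0.2, 0.1]
```

View pics/sc2.png

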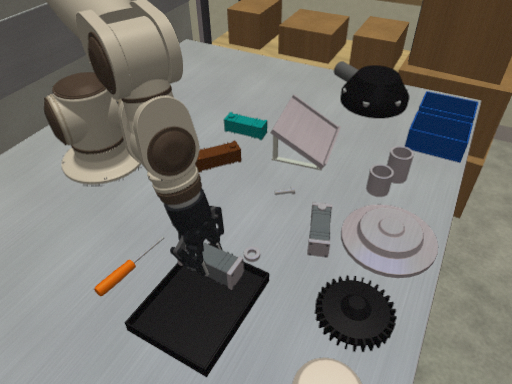

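The view shows the housing above the tray at (220,262). The outer finger clears the tray wall. Lowering it now.

>>> {"api": "play_rows", "payload": {"increments": [[[8,1,25],[0,0,0],0.9],[[14,1,45],[0,0,0],0.9],[[17,1.5,56],[0,0,0],0.9],[[18.5,1.5,61],[0,0,0],0.9],[[19.2,1.5,64],[0,0,0],0.9],[[19.2,1.5,64],[0,0,0],0.9],[[19.2,1.5,64],[0,0,0],0.9]]}}

```text
time: 14.05
ee_pos: [0.5332, -0.245, 0.0336]
tcp_rot: [-179.9, 15.3, 178.6]
wrist_force: [-5.1, 2.4, 6.0]
opening: 0.0431
grasp_force: 88.2
```

>>> {"api": "play_rows", "payload": {"increments": [[[0,0,0],[0,0,0],0.3],[[0,0,0],[0,0,0],0.25],[[0,0,0],[0,0,0],0.25],[[0,0,0],[0,0,0],0.25],[[0,0,-20],[0,0,0],0.25],[[0,0,-50],[0,0,0],0.2],[[0,0,-90],[0,0,0],0.12],[[0,0,-130],[0,0,0],0.12],[[0,0,-130],[0,0,0],0.12]]}}

```text
time: 14.95
ee_pos: [0.4992, -0.2446, 0.162]
tcp_rot: [-179.7, 15.5, 178.6]
wrist_force: [0.7, -0.4, 1.3]
opening: 0.0751
grasp_force: 0.0
```

```bash
python3 -c "
from h import *
o=telemetry.get_obs();print(o['time'],o['ee_pos'],o['tcp_rot'],o['opening'])
a,d,c=grab('wrist');P=cloud(c,d)
m=(d>0)&(P[...,2]>.04)&(P[...,2]<.062)&(np.hypot(P[...,0]-.533,P[...,1]+.245)<.085)
p=P[m];print(np.median(p[:,2]),cv2.minAreaRect((p[:,:2]*1000).astype(np.float32)))
# rack from scene (arm away) and side2
for nm,f in (('scene','sc2.png'),):
    im,d,cam=grab(nm); P=cloud(cam,d)
    q=P.reshape(-1,3)[d.ravel()>0]; q=q[(abs(q[:,0]-.51)<.12)&(abs(q[:,1]-.316)<.14)&(q[:,2]>.015)&(q[:,2]<.13)]
    b=q
    for i in range(10):
        mm=b.mean(0);n=np.linalg.svd(b-mm)[2][2];b=q[abs((q-mm)@n)<(.012 if i<4 else .004)]
    n*=np.sign(n[2]);r=cv2.minAreaRect((b[:,:2]*1000).astype(np.float32))
    x,y=np.array(r[0])/1000; print(n.round(3),len(b),'upyaw',np.degrees(np.arctan2(-n[1],-n[0])),r,'zmid',mm[2]-(n[0]*(x-mm[0])+n[1]*(y-mm[1]))/n[2],b[:,2].min(),b[:,2].max())
step([tgt(.63,-.09,.16,135,-15),tgt(.6807,-.004,.1,107.5,-15)])
"
```

```text
14.95 [ 0.49921981 -0.24459445  0.16197475] [-179.71995481   15.46882337  178.59351725] 0.07505580173232367
0.0489471713338811 ((532.2770385742188, -244.28915405273438), (47.99812698364258, 130.6752471923828), 88.69376373291016)
[0.496 0.065 0.866] 2279 upyaw -172.5492228471808 ((511.1336364746094, 312.8861389160156), (154.81932067871094, 210.34848022460938), 7.802614212036133) zmid 0.061921618639601154 0.016496122610530684 0.10683204936817836
shift [-124.3, 157.1, 29.8] turn [11.2, 0.2, 42.1]
shift [-155.5, 244.5, 100.2] turn [18.4, 0.2, 68.6]
```

A lies level in the tray, and the rack is at (0.511, 0.313) with yaw −172.3. On to B.

>>> {"api": "play_rows", "payload": {"increments": [[[-20,25,0],[1.9,0,6.9],0.12],[[-40,50,0],[3.7,0,13.7],0.12],[[-60,75,0],[5.5,0,20.6],0.12],[[-80,100,5],[7.4,0,27.5],0.12],[[-100,125,15],[9.2,0,34.3],0.12],[[-124,157,30],[11.2,0.1,42],0.12],[[-132,179,43],[13,0.1,48],0.12],[[-140,201,56],[14.8,0.1,55],0.12],[[-148,223,70],[16.6,0.2,62],0.12],[[-155.5,244.5,90],[18.4,0.2,68.6],0.12],[[-155.5,244.5,100],[18.4,0.2,68.6],0.12],[[-155.5,244.5,100],[18.4,0.2,68.6],0.12]]}}

```text
time: 16.25
ee_pos: [0.679, -0.0031, 0.0947]
tcp_rot: [-179.5, 14.8, 107.8]
wrist_force: [0.1, -0.4, -0.8]
opening: 0.0751
grasp_force: 0.0
```

Run:
```python
from h import *
o=telemetry.get_obs();print(o["time"],o["ee_pos"],o["tcp_rot"],o["q"].round(1),o["opening"])
a,d,c=grab("wrist");P=cloud(c,d)
m=(d>0)&(P[...,2]>.038)&(P[...,2]<.06)&(np.hypot(P[...,0]-.681,P[...,1]+.004)<.083)
p=P[m];r=cv2.minAreaRect((p[:,:2]*1000).astype(np.float32));print(len(p),r)
x,y=np.array(r[0])/1000
step([tgt(x,y-.001,.0295,107.5,-15)])
```

```text
16.25 [ 0.67897054 -0.00308394  0.09472957] [-179.52227304   14.82032473  107.80609677] [  5.4  19.4   8.8  76.6 -14.6  77.3] 0.07510661183582433
14885 ((681.10400390625, -0.02811431884765625), (48.44856262207031, 131.4383087158203), 17.89617347717285)
shift [19.1, 3.1, 64.4] turn [-0.3, -0.1, 0.2]
```

>>> {"api": "play_rows", "payload": {"increments": [[[8,1,25],[0,0,0],0.12],[[14,3,48],[0,0,0],0.12],[[18,3,62],[0,0,0],0.12],[[18,3,64],[0,0,0],0.12],[[18,3,64],[0,0,0],0.4],[[18,3,64],[0,0,0],0.8],[[18,3,64],[0,0,0],0.9],[[18,3,64],[0,0,0],0.9],[[18,3,64],[0,0,0],0.9]]}}

```text
time: 17.2
ee_pos: [0.6833, -0.0017, 0.0346]
tcp_rot: [180.0, 15.0, 107.5]
wrist_force: [-2.2, 0.5, 6.7]
opening: 0.0428
grasp_force: 83.6
```

Run:
```python
from h import *
o=telemetry.get_obs();print(o["time"],o["ee_pos"],o["tcp_rot"],o["opening"],o["grasp_force"],o["wrist_force"])
step([tgt(.681,-.002,.1,107.5,-15),tgt(.55,0.02,.22,107.5,-15)])
```

```text
17.2 [ 0.68327086 -0.00173774  0.03459472] [179.98316118  14.95046176 107.52171307] 0.042764756779738795 83.62234354019165 [-2.22953117  0.48582237  6.72555134]
shift [-16.5, -2.2, -63.3] turn [0.0, -0.0, 0.0]
shift [11.0, -120.5, -194.9] turn [0.0, -0.0, 0.0]
```

>>> {"api": "play_rows", "payload": {"increments": [[[-5,0,-20],[0,0,0],0.9],[[-16,-2,-60],[0,0,0],0.9],[[-12,-25,-90],[0,0,0],0.9],[[-5,-55,-125],[0,0,0],0.9],[[3,-90,-160],[0,0,0],0.9],[[11,-120,-195],[0,0,0],0.9],[[11,-120,-195],[0,0,0],0.9],[[11,-120,-195],[0,0,0],0.9],[[11,-120,-195],[0,0,0],0.9],[[11,-120,-195],[0,0,0],0.9]]}}

```text
time: 18.2
ee_pos: [0.5502, 0.02, 0.2167]
tcp_rot: [-179.7, 14.9, 107.6]
wrist_force: [-0.5, 0.3, -5.9]
opening: 0.0432
grasp_force: 84.2
```

```bash
python3 -c "
from h import *
feel(16)"
```

```text
19.0 [0.5501 0.0202 0.2184] [-179.88   14.89  107.55] op 0.04274010544230002 T.y 0.5017 +- 0.0372 F [ 0.11  0.21 -6.13]
```

>>> {"api": "play_rows", "payload": {"increments": [[[0,0,0],[0,6,0],0.9],[[0,0,0],[0,13,0],0.9],[[0,0,0],[0,20,0],0.9],[[0,0,0],[0,27,0],0.9],[[0,0,0],[0,35,0],0.9],[[0,0,0],[0,35,0],0.9],[[0,0,0],[0,35,0],0.9],[[0,0,0],[0,35,0],0.9],[[0,0,0],[0,35,0],0.9],[[0,0,0],[0,35,0],0.9],[[0,0,0],[0,35,0],0.9],[[0,0,0],[0,27,0],0.9],[[0,0,0],[0,20,0],0.9],[[0,0,0],[0,13,0],0.9],[[0,0,0],[0,6,0],0.9],[[0,0,0],[0,0,0],0.9],[[0,0,0],[0,0,0],0.9],[[0,0,0],[0,0,0],0.9],[[0,0,0],[0,0,0],0.9]]}}

```text
time: 20.9
ee_pos: [0.5502, 0.0201, 0.2184]
tcp_rot: [-179.9, 14.8, 107.5]
wrist_force: [0.2, 0.5, -5.1]
opening: 0.0428
grasp_force: 85.4
```

```bash
python3 -c "
from h import *
feel(16)"
```

```text
21.7 [0.5501 0.0203 0.2184] [-179.87   14.89  107.55] op 0.043184689230411605 T.y 0.6105 +- 0.0239 F [-0.09 -0.01 -5.99]
```

>>> {"api": "play_rows", "payload": {"increments": [[[0,0,0],[0,-6,0],0.9],[[0,0,0],[0,-13,0],0.9],[[0,0,0],[0,-20,0],0.9],[[0,0,0],[0,-27,0],0.9],[[0,0,0],[0,-33,0],0.9],[[0,0,0],[0,-33,0],0.9],[[0,0,0],[0,-33,0],0.9],[[0,0,0],[0,-33,0],0.9],[[0,0,0],[0,-33,0],0.9],[[0,0,0],[0,-33,0],0.9],[[0,0,0],[0,-33,0],0.9],[[0,0,0],[0,-27,0],0.9],[[0,0,0],[0,-20,0],0.9],[[0,0,0],[0,-13,0],0.9],[[0,0,0],[0,-6,0],0.9],[[0,0,0],[0,0,0],0.9],[[0,0,0],[0,0,0],0.9],[[0,0,0],[0,0,0],0.9],[[0,0,0],[0,0,0],0.9]]}}

```text
time: 23.6
ee_pos: [0.5499, 0.0203, 0.2179]
tcp_rot: [-179.8, 15.0, 107.6]
wrist_force: [-0.1, 1.3, -5.8]
opening: 0.0432
grasp_force: 85.3
```

```bash
python3 -c "
from h import *
feel(16)"
```

```text
24.4 [0.5501 0.0202 0.2184] [-179.87   14.89  107.54] op 0.04309798818538864 T.y 0.4293 +- 0.0279 F [ 0.    0.14 -5.89]
```

B also rattles: its moment went +0.109, then −0.181 N m between end stops. Its slug is now at one end, so it goes in the tray too, at tray y = −52 mm.

```bash
python3 -c "
from h import *
step([tgt(.533,-.16,.2,143,-15),tgt(.532,-.343,.2,178.5,-15),tgt(.532,-.343,.1,178.5,-15)])
"
```

```text
shift [-156.3, -70.5, 60.7] turn [-9.3, -0.1, -34.3]
shift [-324.6, -126.5, 105.6] turn [-18.4, -0.2, -68.6]
shift [-298.9, -126.3, 202.3] turn [-18.4, -0.2, -68.6]
```

>>> {"api": "play_rows", "payload": {"increments": [[[-26,-12,10],[-1.6,0,-5.7],0.9],[[-52,-24,20],[-3.1,0,-11.4],0.9],[[-78,-36,30],[-4.7,0,-17.2],0.9],[[-104,-48,40],[-6.2,0,-22.9],0.9],[[-130,-60,50],[-7.8,0,-28.6],0.9],[[-156,-70.5,60],[-9.3,-0.1,-34.3],0.9],[[-184,-80,68],[-10.8,-0.1,-40],0.9],[[-212,-90,75],[-12.3,-0.1,-45.7],0.9],[[-240,-99,83],[-13.8,-0.1,-51.5],0.9],[[-268,-108,90],[-15.4,-0.2,-57.2],0.9],[[-296,-117,98],[-16.9,-0.2,-63],0.9],[[-324,-126.5,105],[-18.4,-0.2,-68.6],0.9],[[-316,-126.5,135],[-18.4,-0.2,-68.6],0.9],[[-307,-126.5,170],[-18.4,-0.2,-68.6],0.9],[[-299,-126.5,202],[-18.4,-0.2,-68.6],0.9],[[-299,-126.5,202],[-18.4,-0.2,-68.6],0.9],[[-299,-126.5,202],[-18.4,-0.2,-68.6],0.9],[[-299,-126.5,202],[-18.4,-0.2,-68.6],0.9]]}}

```text
time: 26.2
ee_pos: [0.5329, -0.3437, 0.1031]
tcp_rot: [-179.8, 15.2, 178.6]
wrist_force: [-0.1, -0.1, -5.4]
opening: 0.0429
grasp_force: 85.2
```

```bash
python3 -c "
from h import *
feel(3)
step([tgt(.532,-.343,.046,178.5,-15),tgt(.532,-.343,.0385,178.5,-15)])
"
```

```text
26.35 [ 0.5327 -0.3435  0.1025] [-179.86   15.16  178.59] op 0.042597406248032564 T.y 0.4474 +- 0.0431 F [ 0.27  0.16 -6.22]
shift [15.5, 0.6, 54.4] turn [-0.1, 0.2, 0.1]
shift [17.4, 0.6, 61.6] turn [-0.1, 0.2, 0.1]
```

>>> {"api": "play_rows", "payload": {"increments": [[[8,0,25],[0,0,0],0.9],[[13,0.5,44],[0,0,0],0.9],[[15.5,0.5,54],[0,0,0],0.9],[[16.5,0.5,59],[0,0,0],0.9],[[17.4,0.5,62],[0,0,0],0.9],[[17.4,0.5,62],[0,0,0],0.9],[[17.4,0.5,62],[0,0,0],0.9]]}}

```text
time: 27.05
ee_pos: [0.5322, -0.3431, 0.0386]
tcp_rot: [-179.9, 15.2, 178.6]
wrist_force: [-4.0, 3.6, 6.9]
opening: 0.0428
grasp_force: 86.9
```

>>> {"api": "play_rows", "payload": {"increments": [[[0,0,0],[0,0,0],0.3],[[0,0,0],[0,0,0],0.25],[[0,0,0],[0,0,0],0.25],[[0,0,0],[0,0,0],0.25],[[0,0,-20],[0,0,0],0.25],[[0,0,-50],[0,0,0],0.2],[[0,0,-90],[0,0,0],0.12],[[0,0,-130],[0,0,0],0.12],[[0,0,-160],[0,0,0],0.12],[[0,0,-160],[0,0,0],0.12],[[0,0,-160],[0,0,0],0.12]]}}

```text
time: 28.15
ee_pos: [0.4899, -0.3417, 0.1911]
tcp_rot: [-179.9, 15.1, 178.6]
wrist_force: [0.4, 0.1, 0.3]
opening: 0.0752
grasp_force: 0.0
```

```bash
python3 -c "
from h import *
o=telemetry.get_obs();print(o['time'],o['ee_pos'],o['wrist_force'])
a,d,c=grab('wrist');P=cloud(c,d);save(a,'w9.png')
for y in (-.244,-.343):
    m=(d>0)&(P[...,2]>.045)&(P[...,2]<.056)&(abs(P[...,0]-.532)<.085)&(abs(P[...,1]-y)<.04)
    p=P[m];A=np.c_[p[:,:2],np.ones(len(p))];k=np.linalg.lstsq(A,p[:,2],rcond=None)[0]
    print(np.median(p[:,2]),cv2.minAreaRect((p[:,:2]*1000).astype(np.float32)),'slope',k[:2])
"
```

```text
28.15 [ 0.48989259 -0.3416756   0.19105661] [0.42794294 0.14990674 0.26131403]
0.04901589913834728 ((532.6546630859375, -245.02149963378906), (47.54053497314453, 131.4802703857422), 88.37892150878906) slope [-0.01092162  0.01315469]
0.04898004933492736 ((530.3721923828125, -342.3350524902344), (47.96213150024414, 131.30203247070312), 88.78202819824219) slope [-0.01189645  0.00073293]
```

View pics/w9.png

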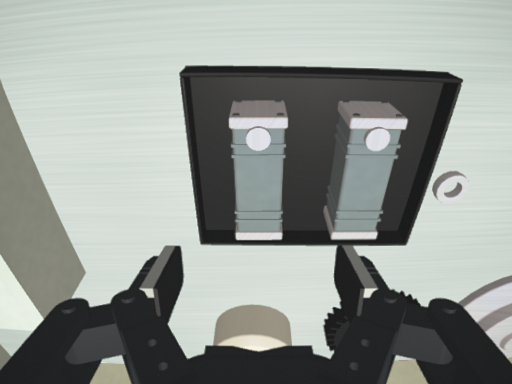

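Both housings, at (258,170) and (368,170), lie level inside the tray, boss up, with the gripper clear. Handing in.

```bash
python3 -c "
from h import *
print(workorder.job_done())"
```

```text
the job is handed in; nothing more can be done
None
```

Both housings rattled, so I laid both level and right way up in the scrap tray, each with its slug at one end, put nothing on the rack, and handed the job in at about 28 s; no verdict came back.

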